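Click a twin-peg hanger onto the gear rack's rail and hang the rigging plate on it

TASK

Give the rigging plate its place on the rack: slide the blue twin-peg hanger onto the open end of the rail on top of the rack, cam ridge first and pegs towards the middle of the bench, and push it along until the spring catch clicks and holds it. Then take the plate out of the birch block and hang it by its two ear holes on the two pegs, one hole on each peg, and let go of everything. Leave the hook, the snap and the loose carabiner where they lie.

Things in the scene. Friction and masses are not known exactly. Their poses are not given: they have to be found in the camera images.
- rail_end (a point): Tip of the open end of the aluminium T-rail on top of the galvanised rack, on its centre line, level with its top face (180 mm above the bench). x points along the rail the way the hanger is slid, z up, -y to the front (middle of the bench). Head 30 mm wide, 6 mm thick, its end rounded (15 mm radius) and bevelled; web 12 mm wide; 24 mm free below the head.
- rail_far (a point): Far end of the rail's top face, 295 mm from rail_end. A dark stop block with catch and buffer (up to 212 mm above the bench) is clamped on the rail, each time elsewhere and not measured: the hanger's leading face meets its hard face 135 to 200 mm past rail_end. The rack's 40 mm wide beam, top 150 mm above the bench, lies under the rail and runs on past its open end.
- catch (a joint): Spring catch on the stop block: an upright steel roller in an orange fork behind the rail, pushed aside (+y) by the hanger's cam ridge. 0 = free, 0.0035 to 0.0055 m on the ridge's crest (10 mm before the hard face), then about 0 again behind the ridge: the click. Spring 8 to 11 N. Pushing the hanger past it takes 7 to 12 N along the rail; it holds against a pull of at least 12 N.
- buffer (a joint): Orange spring buffer on the stop block's face, pressed along +x by the hanger just after the crest: 0 = free (8 mm proud), 0.008 m = level with the hard face. Spring 2 to 4.4 N. While the catch holds the hanger it stays pressed by about 0.0035 m.
- hanger (a point): Point in the finger tab of the blue metal twin-peg hanger, on its centre line, 44 mm above its underside. Tab 44 mm long (x), 20 mm thick (y), 23 to 60 mm above the underside. x = sliding direction, z up; pegs to -y, steel cam ridge on the +y side of the leading (+x) end. About 0.34 kg; stands on the bench. On the rail this point is 29 mm above the rail's top face.
- hanger_mouth (a point): Leading end of the hanger's slot (its middle), 45 mm ahead (+x) of hanger and 33 mm lower; axes as hanger. The slot takes the rail's head: 32 mm wide, 8.2 mm high (6.8 to 15 mm above the underside), open at both ends, over two lips 18 mm apart. The saddle is 90 mm long, 45 mm wide, 23 mm high without the tab; ridge 5.5 mm proud.
- peg_a (a point): Point on the axis of the hanger's trailing peg, 35.5 mm out from the saddle's front face: a good place for the plate. Axes as hanger; 35 mm from the hanger's middle in -x, 22 mm below hanger. Peg 12 mm in diameter, rising outward (-y) at 10 degrees; its round tip is 33 mm further out than this point.
- peg_b (a point): The same point on the leading peg, 35 mm from the hanger's middle in +x; the pegs are 70 mm apart.
- plate (a point): Centre of the aluminium rigging plate: 10 mm thick (y), 111 mm wide (x), 85 mm high (z up), front and back alike, about 0.2 kg. Top edge 42.5 mm above this point, straight for the middle 60 mm. It stands on its 90 mm wide foot, 12 mm above the bench, in a slot (12.5 mm wide, 26 mm deep) of a birch block 134 x 80 mm, 38 mm high.
- hole_a (a point): Centre of one ear hole of the plate, upper corner (22 mm diameter), 35 mm from the middle in -x, 20 mm below the top edge. The foot has three more holes (18, 26, 18 mm), not used.
- hole_b (a point): Centre of the other ear hole, 35 mm from the middle in +x; the holes are 70 mm apart.
- hanger_body: The hanger's underside on its centre line, 44 mm below hanger.
- plate_body: The middle of the plate's lower edge, 42.5 mm below plate.
- hook (a point): Bystander: grey steel rescue hook, 150 x 80 mm, 23 mm high, lying flat.
- snap (a point): Bystander: red steel locking snap, 130 x 66 mm, 14 mm high, lying flat.
- carabiner (a point): Bystander: loose gold carabiner, 100 x 58 mm, 15 mm high, lying flat.
There are look-alikes about, which are no part of the job. What is shaped like the hanger_body but green or pink is not meant.

How it is judged:
By the outcome, as a careful person would: the job done as asked, in the order asked, and still so for the second after the job is handed in, with the robot touching nothing.
It also fails if it takes over 64 s, if anything falls off the work surface, if the arm or the gripper's body presses on something with over 40 N, if the wrist force passes 120 N, or if a joint passes its speed limit or range.

ROBOT

A 6-joint arm with a two-finger parallel gripper is mounted at the origin on the work surface. World frame = base frame: x ahead of the robot, y to its left, z up, the work surface at z = 0. Lengths are in mm, angles in rad, forces in N, time in s.
With the tool pointing down it reaches from about 375 to 750 mm from the base axis. Payload 9 kg.
Tool frame: the origin (TCP) lies on the mounting face of the last link; the fingertips stand 173 mm ahead of it and the grasp point (between the pads) lies 155 mm ahead of it (manip.tip_reach is the distance from the TCP to the fingertips, in mm); z points along the fingers, y is the line along which they close (so a half turn about z gives the same grasp; the last joint's range is limited). The gripper opens to 85 mm and grips with 20 to 120 N. Pads are 22 mm wide; open, the fingers measure 114 mm over their backs; the gripper's body (76 mm by 85 mm) begins 54 mm behind the grasp point. The pads swing forward as they close: fully open they stand 13 mm farther back than shut.
Start: joints at [1.096, 0.104, 0.097, 1.564, 0, 1.353], TCP at [152.387, 580.341, 404.731] pointing down, gripper open.
Joint ranges: [-2.99, 2.99], [-0.84, 1.86], [-1.1, 1.16], [-1.84, 2.11], [-1.51, 1.56], [-3.14, 3.14]. Speed limits (rad/s): [2.22, 2.22, 2.57, 3.14, 3.14, 3.14].

INTERFACE

Orientations are given as a unit quaternion [w, x, y, z].
In Python, from cell import manip, telemetry, eyes gives the robot as it stands. The module is installed in compiled form; this text tells all that it offers. Calls block until the motion is done:
- manip.move_to(position, orientation): joint-space move of the TCP to a pose.
- manip.move_straight(position, max_speed=150, ori=None): straight line of the TCP; ori=None keeps the orientation; max_speed is the mean speed in mm/s.
- manip.move_j(angles): joint-space move.
- manip.command_gripper(opening, force=None): finger opening in mm; force is the grip in N (None keeps the last); returns when the fingers have stopped.
- manip.wait(seconds).
- manip.ik(position, orientation): joint angles nearest the present ones, or None.
- telemetry.read_state(): the state.
- eyes.get_image(name): name is "scene" or "top" or "wrist"; returns the picture (480x640x3 uint8, blue, green, red); there is no depth.
- eyes.get_calibration(name): a dict with "K" (3x3 intrinsics, pixels), "distortion" ([k1, k2, p1, p2, k3] as OpenCV has them; the pictures are not rectified), "R" (3x3) and "t" (3): a world point X has camera coordinates R X + t. Camera axes: x right, y down, z forward; pixel columns grow to the right and rows downward; lengths in mm; the calibration is good to about 2 mm. A picture is of the moment at which its call begins: read the wrist's pose just before it. get_calibration takes no time and is no camera call; for the wrist camera it gives the pose at the moment of the call.
A pose or a line that the arm cannot do raises manip.Unreachable and nothing moves.
- manip.sign_off(): hands the job in; it is judged then, once.
The state is a dict: "time": time; "q": joint angles; "joint_velocities": joint speeds; "effort": joint torques, N m; "ee_pos": TCP position; "ee_rot": TCP orientation; "wrist_force": force on the tool from outside, world axes, zero at the start; "wrist_torque": the same for the moment, N m; "opening": finger opening in mm; "grasp_force": force on a finger pad.
Only numpy, scipy, OpenCV 4.12 (cv2) and the standard library are available. Lean on these libraries where they do the work, as an engineer would, in place of code of your own. Each camera call takes 0.05 s, during which the arm holds its last target. There are 200 camera calls.

## Working session

There is one attempt and no reset: what is moved stays moved. The work goes in short steps, each a Python script; the robot and the scene stay as the last script left them, time stands still between calls to the robot, and variables do not carry over. Pictures are saved under pics/ and viewed, at most 13 in all, crops included, and the job is handed in when it is done.

```bash
mkdir -p pics
python3 - <<'E'
from cell import manip, telemetry, eyes
import cv2, numpy as np
for n in ["scene","top","wrist"]:
    cv2.imwrite(f"pics/{n}0.png", eyes.get_image(n)); c=eyes.get_calibration(n)
    R,t=np.array(c["R"]),np.array(c["t"]); print(n,np.round(c["K"],1).tolist(),np.round(c["distortion"],4),"C",np.round(-R.T@t,1),np.round(R,3).tolist())
s=telemetry.read_state(); print(s["time"],s["ee_rot"],s["opening"],manip.tip_reach)
E
```

```text
scene [[515.0, 0.0, 322.9], [0.0, 515.0, 244.1], [0.0, 0.0, 1.0]] [-0.1499  0.      0.      0.      0.    ] C [1318.8 -322.6  698.9] [[0.406, 0.914, -0.007], [0.511, -0.234, -0.827], [-0.758, 0.332, -0.562]]
top [[464.3, 0.0, 318.4], [0.0, 464.3, 233.3], [0.0, 0.0, 1.0]] [-0.0022  0.      0.      0.      0.    ] C [ 364.    23.6 1040.2] [[-0.123, -0.992, -0.0], [-0.968, 0.12, -0.219], [0.217, -0.027, -0.976]]
wrist [[416.6, 0.0, 318.8], [0.0, 416.6, 235.6], [0.0, 0.0, 1.0]] [-0.0688  0.      0.      0.      0.    ] C [ 85.3 597.1 373.6] [[0.253, 0.967, 0.001], [0.931, -0.243, 0.273], [0.264, -0.069, -0.962]]
0.15 [-1.87613401e-04  1.28043292e-01  9.91768453e-01 -4.63648180e-04] 85.5144027174871 173.4
```

View pics/top0.png

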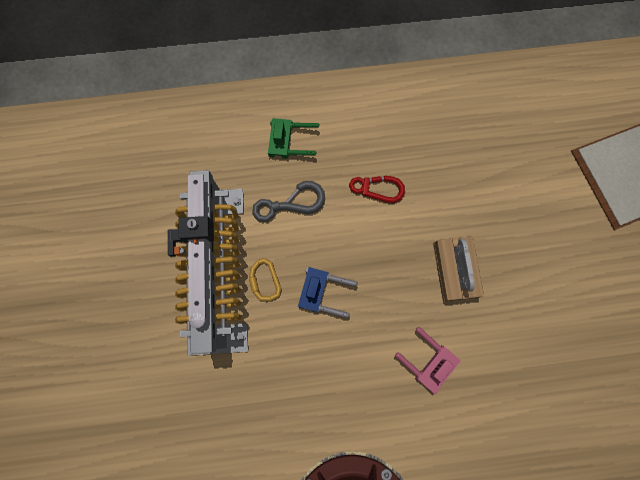

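View pics/scene0.png

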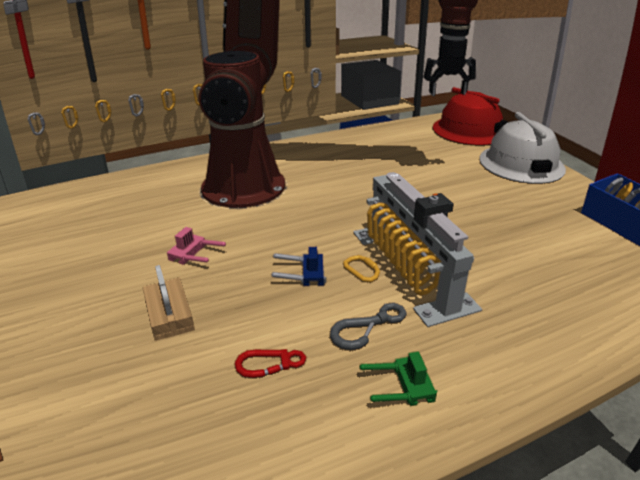

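The top view shows the blue hanger with its tab near (314,290) and pegs to the right. The rail runs from (198,322), its open near end, up to (198,175), with the stop block at about (192,230). The plate is in the block at (462,266). The scene view shows the same layout, and the pink and green hangers are decoys.

```bash
cat > h.py <<'E'
from cell import manip, telemetry, eyes
import cv2, numpy as np
from scipy.spatial.transform import Rotation as Rot
def ray(c,px):
    K=np.array(c["K"]);R=np.array(c["R"]);t=np.array(c["t"])
    p=cv2.undistortPoints(np.array(px,float).reshape(-1,1,2),K,np.array(c["distortion"],float)).reshape(-1,2)
    d=np.c_[p,np.ones(len(p))]@R
    return -R.T@t,d
def plane(c,px,z):
    C,d=ray(c,px); return C+d*((z-C[2])/d[:,2:3])
def proj(c,X):
    R=np.array(c["R"]);t=np.array(c["t"],float)
    return cv2.projectPoints(np.array(X,float).reshape(-1,1,3),cv2.Rodrigues(R)[0],t,np.array(c["K"]),np.array(c["distortion"],float))[0].reshape(-1,2)
def meet(c1,p1,c2,p2):
    A=np.zeros((3,3));b=np.zeros(3)
    for c,p in((c1,p1),(c2,p2)):
        C,d=ray(c,[p]);d=d[0]/np.linalg.norm(d[0]);M=np.eye(3)-np.outer(d,d);A+=M;b+=M@C
    return np.linalg.solve(A,b)
def down(yaw): # tool pointing down, tool y (closing line) = world angle yaw+90deg; yaw = rot of hanger x
    y=np.array([-np.sin(yaw),np.cos(yaw),0]);z=np.array([0,0,-1.]);x=np.cross(y,z)
    q=Rot.from_matrix(np.c_[x,y,z]).as_quat();return [q[3],q[0],q[1],q[2]]
def snap(n,name=None):
    c=eyes.get_calibration(n);im=eyes.get_image(n)
    if name: cv2.imwrite(f"pics/{name}.png",im)
    return c,im
E
python3 - <<'E'
from h import *
c=eyes.get_calibration("top")
f=lambda p,z:print(p,z,np.round(plane(c,[p],z)[0],1))
f((198,326),180);f((198,174),180);f((314,290),60);f((302,308),23);f((308,268),23);f((462,266),97);f((455,240),85)
f((460,270),38)
im=cv2.imread("pics/top0.png")
# blue & rail masks
hsv=cv2.cvtColor(im,cv2.COLOR_BGR2HSV)
m=cv2.inRange(hsv,(100,100,40),(130,255,255));ct=max(cv2.findContours(m,0,2)[0],key=cv2.contourArea);print(cv2.minAreaRect(ct),cv2.contourArea(ct))
s=telemetry.read_state();R=Rot.from_quat(np.roll(s["ee_rot"],-1)).as_matrix();cw=eyes.get_calibration("wrist")
C=-np.array(cw["R"]).T@np.array(cw["t"]);print("tool cam",R.T@(C-s["ee_pos"]),(R.T@np.array(cw["R"]).T).round(3).tolist())
for yaw in(0,np.pi):
  for p in((420,250,364),(480,80,400),(300,280,370)): 
    print(yaw,p,manip.ik(p,down(yaw)))
E
```

```text
(198, 326) 180 [411.1 238.5 180. ]
(198, 174) 180 [702.4 219.  180. ]
(314, 290) 60 [461.9  21.   60. ]
(302, 308) 23 [430.2  51.4  23. ]
(308, 268) 23 [515.3  28.2  23. ]
(462, 266) 97 [ 469.5 -285.9   97. ]
(455, 240) 85 [ 526.9 -285.7   85. ]
(460, 270) 38 [ 468.  -299.2   38. ]
((312.70941162109375, 289.1784973144531), (20.34356689453125, 40.85334014892578), 15.422160148620605) 768.0
tool cam [69.11330914 -0.70591423 30.50367787] [[0.001, -0.962, -0.273], [1.0, 0.001, 0.002], [-0.001, -0.273, 0.962]]
0 (420, 250, 364) [ 0.2685479  -0.24271105 -0.30873661  1.50477076  0.          0.2685479 ]
0 (480, 80, 400) [-0.10443104 -0.24412447 -0.24467806  1.57024274  0.         -0.10443104]
0 (300, 280, 370) [ 0.42961265 -0.4981962  -0.49696838  1.57202415  0.          0.42961265]
3.141592653589793 (420, 250, 364) [ 0.2685479  -0.24271105 -0.30873661  1.50477076  0.         -2.87304475]
3.141592653589793 (480, 80, 400) [-0.10443104 -0.24412447 -0.24467806  1.57024274  0.          3.03716161]
3.141592653589793 (300, 280, 370) [ 0.42961265 -0.4981962  -0.49696838  1.57202415  0.         -2.71198001]
```

Run:
```python
from h import *
import pickle
sh={}
for n,p,yaw in(("rail",(490,233,470),-0.067),("hang",(467,25,350),-0.26),("plate",(470,-290,390),0.0)):
    manip.move_to(p,down(yaw)); manip.wait(0.15); sh[n]=snap("wrist","w_"+n)
    s=telemetry.read_state();print(n,s["time"],np.round(s["ee_pos"],1),s["wrist_force"])
pickle.dump({k:v[0] for k,v in sh.items()},open("cal.pkl","wb"))
```

```text
rail 2.1333 [489.7 233.6 469.9] [-0.74572901 -0.32861171  0.64747037]
hang 3.2833 [467.4  25.9 350.8] [ 0.19588856 -0.42676746 -0.61627801]
plate 4.6917 [ 470.4 -288.9  390.1] [-0.13589142  0.42407174 -0.24358214]
```

View pics/w_rail.png

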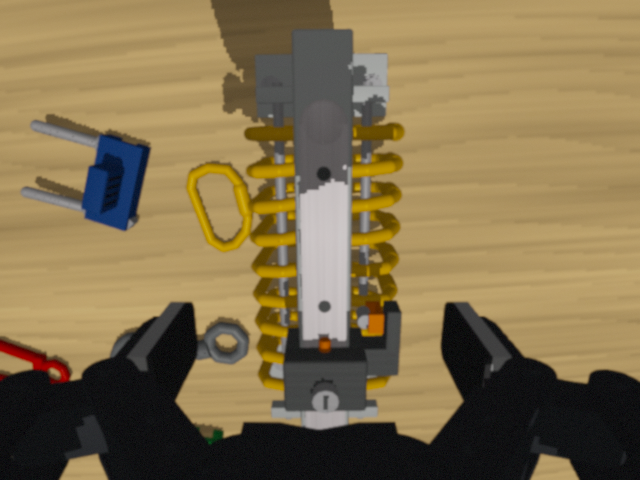

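View pics/w_hang.png

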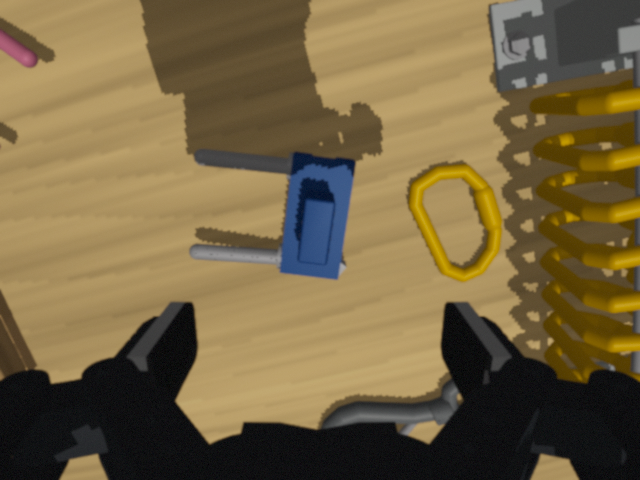

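View pics/w_plate.png

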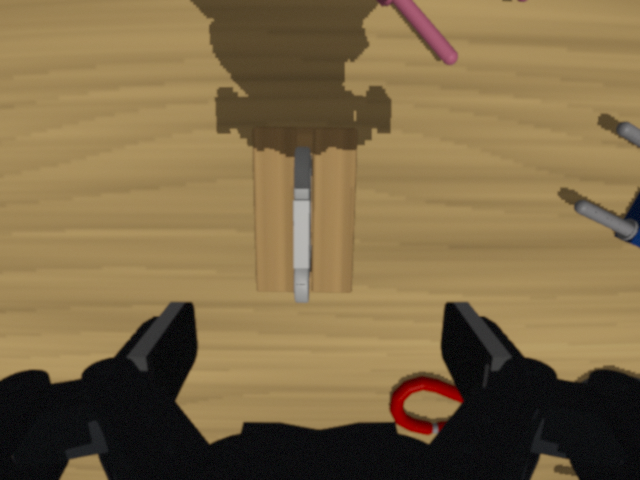

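In the rail view, the head edges are at columns ~297 and ~351, the open end is at about row 105 in shadow, and the stop face is at about row 345. In the hanger view the tab runs from (320,200) to (313,264). In the plate view the top edge runs from (302,190) to (302,268), with the plate overall spanning rows 148–302.

Run:
```python
from h import *
import pickle
cal=pickle.load(open("cal.pkl","rb"))
# rail edges
im=cv2.cvtColor(cv2.imread("pics/w_rail.png"),cv2.COLOR_BGR2GRAY).astype(float)
g=cv2.GaussianBlur(im,(1,3),0)
L=[];Rr=[]
def edges(row,a,b):
    d=np.diff(row); i=a+np.argmax(np.abs(d[a:b])); return i+0.5
for v in range(186,296,3):
    L.append((edges(g[v],285,310),v));Rr.append((edges(g[v],342,362),v))
L,Rr=np.array(L),np.array(Rr)
def fit3(c,P,z):
    X=plane(c,P,z)[:,:2]
    for _ in range(4):
        m=np.median(X,0);vx,vy,x0,y0=cv2.fitLine(X.astype(np.float32),cv2.DIST_HUBER,0,.01,.01).ravel()
        r=abs((X-[x0,y0])@[-vy,vx]);X=X[r<max(1.0,2*np.median(r))]
    s=np.sign(vx);return np.array([x0,y0]),np.array([vx,vy])*s
c=cal["rail"]
pl,dl=fit3(c,L,180);pr,dr=fit3(c,Rr,180)
print("rail yaw L,R",np.arctan2(dl[1],dl[0]),np.arctan2(dr[1],dr[0]))
d=(dl+dr)/2;n=np.array([-d[1],d[0]]);print("width",(pr-pl)@n,"mid",(pr+pl)/2, )
print("col322", [(v,int(im[v,322]),int(im[v,310])) for v in range(86,130,2)])
print([np.round(plane(c,[(323,v)],180)[0],1).tolist() for v in (100,105,110,345,340)])
print("row150",im[150,285:362].astype(int).tolist());print("row60",im[60,285:362].astype(int).tolist())
# hanger
h=cv2.imread("pics/w_hang.png");hsv=cv2.cvtColor(h,cv2.COLOR_BGR2HSV)
m=cv2.inRange(hsv,(100,120,20),(130,255,255));m[:,450:]=0;m[300:]=0
ct=max(cv2.findContours(m,0,2)[0],key=cv2.contourArea);print("saddle",cv2.minAreaRect(ct))
c=cal["hang"]
B=[];F=[]
for v in range(170,268,3):
    u=np.where(m[v]>0)[0];u=u[(u>250)&(u<370)];B.append((u.max()+.5,v));F.append((u.min()-.5,v))
for nm,P in(("back",B),("front",F)):
    p,dd=fit3(c,np.array(P),23);print(nm,p,np.arctan2(dd[1],dd[0]))
print("tab row230",h[230,285:350,0].tolist()); print("tabcol",h[190:285,315,0].tolist())
for p in((307,200),(334,201),(327,264),(299,263)):print(plane(c,[p],60)[0])
q=cv2.imread("pics/w_plate.png");gq=cv2.cvtColor(q,cv2.COLOR_BGR2GRAY);cp=cal["plate"]
m=cv2.inRange(gq,190,255);ct=max(cv2.findContours(m[190:310,280:320],0,2)[0],key=cv2.contourArea);print("platetop",cv2.boundingRect(ct),cv2.minAreaRect(ct))
print("prow230",gq[230,285:320].tolist(),"pcol",gq[140:310,301].tolist())
```

```text
rail yaw L,R -0.10472599 -0.05619214
width 34.342022 mid [496.00488 236.28577]
col322 [(86, 85, 85), (88, 85, 86), (90, 86, 85), (92, 86, 84), (94, 87, 87), (96, 86, 85), (98, 84, 87), (100, 89, 84), (102, 96, 85), (104, 97, 88), (106, 97, 90), (108, 96, 92), (110, 96, 93), (112, 96, 91), (114, 97, 92), (116, 97, 91), (118, 94, 91), (120, 95, 92), (122, 94, 90), (124, 93, 89), (126, 91, 88), (128, 91, 89)]
[[410.4, 241.1, 180.0], [413.3, 240.9, 180.0], [416.1, 240.8, 180.0], [574.1, 231.0, 180.0], [570.2, 231.2, 180.0]]
row150 [85, 84, 84, 86, 88, 86, 84, 85, 83, 77, 81, 83, 84, 85, 86, 86, 91, 90, 91, 90, 91, 89, 90, 89, 90, 90, 90, 92, 89, 90, 91, 90, 91, 90, 90, 90, 90, 90, 91, 89, 91, 91, 92, 92, 90, 89, 90, 89, 91, 91, 91, 91, 91, 91, 91, 91, 93, 92, 92, 93, 92, 91, 89, 88, 83, 81, 76, 77, 81, 80, 79, 80, 77, 80, 79, 76, 71]
row60 [86, 86, 85, 85, 85, 84, 81, 77, 78, 82, 84, 86, 86, 85, 86, 86, 86, 86, 85, 87, 86, 87, 86, 87, 86, 87, 86, 85, 87, 85, 85, 88, 86, 85, 87, 87, 86, 84, 87, 87, 86, 86, 86, 86, 87, 88, 86, 85, 86, 86, 85, 87, 84, 87, 85, 86, 85, 87, 85, 84, 86, 84, 86,
[... 635 characters left out ...]
 90, 110, 122, 128, 129, 130, 129, 130, 129, 128, 130, 129, 129, 129, 131, 130, 131, 131, 130, 130, 131, 130, 131, 130, 131, 131, 131, 129, 132, 131, 131, 132, 131, 132, 131, 132, 131, 132, 131, 131, 132, 131, 132, 131, 131, 131, 130, 132, 132, 132, 129, 130, 130, 133, 130, 129, 130, 131, 131, 130, 130, 128, 125, 116, 120, 127, 131, 129, 131, 131, 131, 131, 131, 131, 131, 129, 125, 113, 100, 95, 94, 95, 95, 97, 95]
[447.93170314  23.1351252   60.        ]
[452.92046329  39.55502971  60.        ]
[492.90253309  24.68342951  60.        ]
[487.49524633   6.91414084  60.        ]Traceback (most recent call last):
  File "<stdin>", line 39, in <module>
ValueError: max() iterable argument is empty
```

Run:
```python
from h import *
import pickle
cal=pickle.load(open("cal.pkl","rb"))
im=cv2.cvtColor(cv2.imread("pics/w_rail.png"),cv2.COLOR_BGR2GRAY)
for v in(125,150,200,230,260,290):print(v,im[v,288:312].tolist(),"|",im[v,340:362].tolist())
print("col337",im[325:365,337].tolist(),"col310",im[325:365,310].tolist())
gq=cv2.cvtColor(cv2.imread("pics/w_plate.png"),cv2.COLOR_BGR2GRAY)
for v in(170,200,230,262):print(v,gq[v,286:318].tolist())
print("pcol",gq[140:200,301].tolist(),gq[260:310,301].tolist())
```

```text
125 [79, 79, 79, 79, 78, 77, 78, 81, 85, 86, 87, 86, 89, 88, 91, 90, 89, 88, 88, 87, 88, 88, 90, 90] | [90, 91, 89, 92, 93, 91, 93, 89, 86, 84, 79, 77, 75, 76, 77, 81, 83, 87, 85, 85, 85, 76]
150 [86, 88, 86, 84, 85, 83, 77, 81, 83, 84, 85, 86, 86, 91, 90, 91, 90, 91, 89, 90, 89, 90, 90, 90] | [91, 93, 92, 92, 93, 92, 91, 89, 88, 83, 81, 76, 77, 81, 80, 79, 80, 77, 80, 79, 76, 71]
200 [112, 114, 116, 117, 118, 116, 115, 118, 133, 146, 149, 150, 171, 188, 193, 193, 195, 196, 196, 196, 194, 194, 195, 196] | [198, 199, 198, 198, 199, 199, 195, 184, 170, 154, 137, 113, 95, 91, 89, 90, 91, 92, 93, 94, 98, 98]
230 [74, 76, 75, 76, 76, 76, 77, 90, 113, 128, 125, 124, 149, 178, 191, 194, 194, 196, 198, 198, 197, 197, 197, 198] | [201, 200, 200, 200, 200, 199, 195, 183, 165, 150, 130, 108, 91, 85, 83, 84, 84, 84, 82, 86, 97, 114]
260 [81, 78, 77, 77, 77, 77, 76, 78, 95, 121, 142, 153, 161, 172, 184, 190, 192, 193, 196, 196, 196, 195, 194, 196] | [200, 198, 197, 198, 199, 197, 190, 175, 158, 139, 115, 89, 80, 78, 78, 79, 77, 79, 76, 72, 70, 69]
290 [87, 110, 119, 120, 119, 119, 114, 104, 99, 1
[... 993 characters left out ...]
116, 122, 130, 135, 137, 138]
262 [126, 125, 124, 124, 122, 123, 129, 148, 166, 176, 178, 178, 178, 178, 178, 179, 179, 179, 179, 178, 178, 171, 150, 114, 82, 78, 99, 119, 132, 136, 137, 135]
pcol [73, 74, 73, 74, 72, 72, 72, 73, 74, 74, 76, 74, 77, 77, 78, 78, 79, 80, 80, 79, 79, 80, 81, 81, 81, 82, 81, 83, 81, 84, 82, 85, 83, 84, 84, 83, 85, 84, 84, 82, 85, 83, 82, 83, 80, 80, 82, 86, 111, 145, 156, 157, 157, 155, 154, 152, 151, 148, 137, 124] [179, 178, 179, 179, 179, 178, 178, 171, 157, 145, 144, 144, 146, 150, 152, 155, 159, 161, 163, 166, 167, 170, 170, 159, 146, 160, 168, 167, 165, 162, 161, 159, 157, 156, 154, 152, 151, 149, 147, 144, 142, 137, 132, 130, 130, 133, 135, 137, 139, 140]
```

Run:
```python
from h import *
import pickle,json
cal=pickle.load(open("cal.pkl","rb"))
c=cal["rail"];X=plane(c,[(324,v) for v in(101,130,200,260,330,340)],180)[:,:2];d=X[-2]-X[1];ry=np.arctan2(d[1],d[0]);print(X.round(1).tolist(),"yaw",ry)
cp=cal["plate"];P=plane(cp,[(293,200),(308.7,200),(293,262),(308.5,262),(301,189),(301,267.7)],97)[:,:2];print(P.round(1).tolist())
d=P[2]+P[3]-P[0]-P[1];py=np.arctan2(d[1],d[0]);pc=(P[4]+P[5])/2;
n=np.array([-np.sin(py),np.cos(py)]);pc=pc+n*((P[:4].mean(0)-pc)@n);print("plate",pc,py)
H=plane(cal["hang"],[(315.9,230.8)],60)[0];print("hanger",H)
json.dump(dict(end=X[0].tolist(),ry=ry,stop=X[-1].tolist(),plate=pc.tolist(),py=py),open("m.json","w"))
yaw=-0.383;o=down(yaw)
manip.move_to((H[0],H[1],290),o)
manip.move_straight((H[0],H[1],202),150)
manip.command_gripper(10,90)
s=telemetry.read_state();print(s["time"],s["ee_pos"],s["opening"],s["grasp_force"],s["wrist_force"])
manip.move_straight((H[0],H[1],300),200)
manip.wait(.1);c2,im=snap("wrist","w_held");s=telemetry.read_state();print(s["time"],s["ee_pos"],s["opening"],s["wrist_force"])
pickle.dump(c2,open("c2.pkl","wb"))
```

```text
[[411.0, 241.7], [427.9, 240.6], [471.0, 238.0], [511.0, 235.5], [562.4, 232.4], [570.2, 231.9]] yaw -0.06132614595371967
[[452.2, -305.6], [452.2, -295.6], [494.2, -306.2], [494.2, -295.9], [445.1, -300.4], [498.3, -300.9]]
plate [ 471.67675475 -300.78492675] -0.010666760293876067
hanger [468.96594612  23.40938498  60.        ]
7.2917 [469.2127904   23.46223749 202.46027056] 18.412041466357827 88.97141575813293 [-0.23448174  2.42721511  3.9504085 ]
8.0833 [468.34564054  23.53650095 298.02721588] 18.790738603773132 [-0.50460864  0.10753004 -2.82237877]
```

View pics/w_held.png

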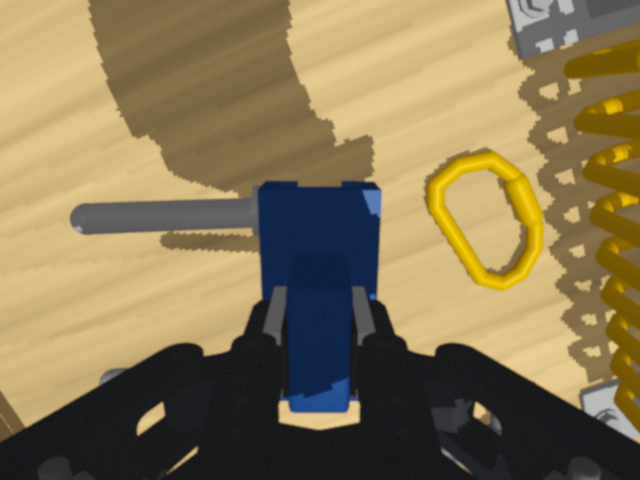

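Run:
```python
from h import *
import pickle,json
c=pickle.load(open("c2.pkl","rb"));im=cv2.imread("pics/w_held.png")
hsv=cv2.cvtColor(im,cv2.COLOR_BGR2HSV);m=cv2.inRange(hsv,(100,100,20),(135,255,255))
s=telemetry.read_state();p=s["ee_pos"];R=Rot.from_quat(np.roll(s["ee_rot"],-1)).as_matrix()
z=p[2]-202.4+23
for v in range(190,290,12):
    u=np.where(m[v,:450])[0];X=plane(c,[(u.min()-.5,v),(u.max()+.5,v)],z)
    T=(X-p)@R;print(v,u.min(),u.max(),T.round(2)[:,:2].tolist(),"mid y",T[:,1].mean().round(2))
col=im[:,320,0].astype(int);print("col320",col[172:200].tolist(),((plane(c,[(320,187)],z)-p)@R).round(1))
print("tool euler",Rot.from_matrix(R).as_euler("zyx"))
```

```text
190 258 379 [[43.9, -22.57], [43.94, 21.5]] mid y -0.54
202 259 379 [[39.49, -22.37], [39.53, 21.67]] mid y -0.35
214 259 379 [[35.02, -22.53], [35.05, 21.84]] mid y -0.34
226 259 378 [[30.48, -22.7], [30.51, 21.65]] mid y -0.52
238 260 377 [[25.86, -22.5], [25.9, 21.46]] mid y -0.52
250 261 377 [[21.18, -22.3], [21.21, 21.65]] mid y -0.33
262 262 376 [[16.41, -22.1], [16.44, 21.46]] mid y -0.32
274 262 375 [[11.56, -22.29], [11.59, 21.27]] mid y -0.51
286 263 375 [[6.62, -22.09], [6.65, 21.46]] mid y -0.31
col320 [71, 71, 70, 74, 73, 73, 74, 73, 74, 69, 72, 72, 73, 72, 68, 67, 63, 67, 72, 74, 76, 75, 77, 75, 78, 77, 76, 76] [[ 45.    0.  179.5]]
tool euler [-2.75860774e+00 -3.01775773e-03 -3.14091715e+00]
```

```bash
cat >> h.py <<'E'
import json
M=json.load(open("m.json"));ry=M["ry"];D=np.array([np.cos(ry),np.sin(ry),0]);N=np.array([-np.sin(ry),np.cos(ry),0])
END=np.array([*M["end"],0])+0.43*N
def st():
    s=telemetry.read_state();return s,np.array(s["ee_pos"]),np.array(s["wrist_force"])
def railc(p): p=np.array(p)-END;return np.array([p@D,p@N,p[2]])
def railp(s,n,z): return END+s*D+n*N+[0,0,z]
def trim(target,o,k=2,tol=.25,speed=100):
    cmd=np.array(target,float)
    for _ in range(k):
        manip.wait(.2);e=np.array(target)-st()[1]
        if np.abs(e).max()<tol:break
        cmd=cmd+e;manip.move_straight(cmd,speed,o)
    return cmd
E
python3 - <<'E'
from h import *
o=down(ry)
s,p,f=st();manip.move_straight((p[0],p[1],400),250)
manip.move_to(railp(-70,0,400),o)
t=railp(-65,0,368.6);manip.move_straight(t,150,o)
cmd=trim(t,o)
manip.wait(.2);s,p,f=st();print(s["time"],railc(p).round(2),f.round(1),(cmd-t).round(2),Rot.from_quat(np.roll(s["ee_rot"],-1)).as_euler("zyx").round(4),ry)
json.dump((cmd-t).tolist(),open("off.json","w"))
c,im=snap("wrist","w_pre");snap("scene","s_pre")
E
```

```text
11.1 [-6.4960e+01 -4.0000e-02  3.6854e+02] [-0.   0.7 -3.2] [ 0.04 -0.05 -0.05] [-3.0803 -0.      3.1416] -0.06132614595371967
```

View pics/s_pre.png

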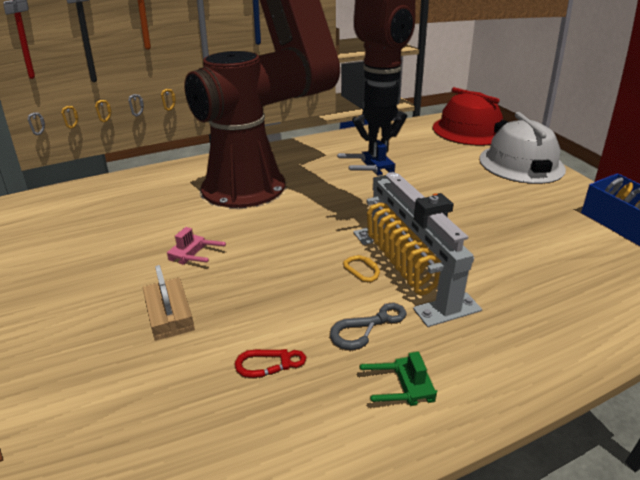

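The scene view shows the held hanger at (380,160), lined up just short of the rail's open end at (383,180). I'll insert it in small steps and watch the force.

Run:
```python
from h import *
o=down(ry);z=368.6;base=st()[2]
for s_ in list(range(-52,-15,4)):
    manip.move_straight(railp(s_,0,z),60,o);s,p,f=st();f=f-base
    print(s_,railc(p).round(2),"F",(f@D).round(1),(f@N).round(1),f[2].round(1),round(s["time"],2))
    if np.linalg.norm(f)>18:break
```

```text
-52 [-5.1630e+01 -8.0000e-02  3.6846e+02] F 0.6 -0.2 -0.7 11.57
-48 [-4.7880e+01 -2.0000e-02  3.6857e+02] F -0.5 0.1 -0.0 11.82
-44 [-4.3860e+01 -2.0000e-02  3.6859e+02] F -0.3 0.1 0.6 12.07
-40 [-3.9820e+01 -4.0000e-02  3.6858e+02] F -0.2 -0.5 0.7 12.32
-36 [-3.5830e+01 -2.0000e-02  3.6855e+02] F 0.4 -0.4 -1.1 12.57
-32 [-3.1820e+01 -2.0000e-02  3.6856e+02] F 0.2 -0.6 0.1 12.82
-28 [-2.7840e+01 -3.0000e-02  3.6854e+02] F 0.3 1.2 -0.3 13.07
-24 [-2.3830e+01 -2.0000e-02  3.6856e+02] F 1.1 0.2 0.4 13.32
-20 [-1.9830e+01 -4.0000e-02  3.6856e+02] F -0.2 -0.9 -0.5 13.57
-16 [-1.5830e+01 -3.0000e-02  3.6858e+02] F -0.3 -0.7 1.0 13.82
```

Run:
```python
from h import *
o=down(ry);z=368.6;base=st()[2]
manip.move_straight(railp(85,0,z),90,o);s,p,f=st();print(railc(p).round(2),(f-base).round(1),s["time"])
cmd=85
while cmd<130:
    cmd+=2 if cmd<96 else 1
    manip.move_straight(railp(cmd,0,z),30,o);s,p,f=st();f=f-base;r=railc(p)
    print(cmd,r.round(2),"F",(f@D).round(1),(f@N).round(1),f[2].round(1))
    if f@D<-22:break
print(s["time"])
```

```text
[8.4650e+01 9.0000e-02 3.6866e+02] [ 0.3  0.5 -0.6] 15.0917
87 [8.6890e+01 6.0000e-02 3.6871e+02] F 0.3 0.0 -1.1
89 [ 89.05  -0.   368.61] F 1.2 0.4 -0.4
91 [ 9.1100e+01 -1.0000e-02  3.6855e+02] F 1.1 -0.3 -0.8
93 [ 9.3110e+01 -3.0000e-02  3.6858e+02] F 0.3 1.2 -0.6
95 [ 9.5100e+01 -1.0000e-02  3.6859e+02] F 0.5 0.2 -1.2
97 [ 9.704e+01 -2.300e-01  3.686e+02] F 0.1 -2.2 0.6
98 [ 97.84  -0.37 368.59] F -1.8 -3.7 1.4
99 [ 98.68  -0.54 368.62] F -3.4 -5.8 3.4
100 [ 99.54  -0.54 368.62] F -5.4 -6.1 3.3
101 [100.48  -0.54 368.66] F -6.5 -6.4 3.8
102 [101.45  -0.55 368.66] F -6.2 -6.7 4.7
103 [102.38  -0.53 368.64] F -5.5 -6.4 4.3
104 [103.35  -0.53 368.67] F -6.4 -6.5 4.7
105 [104.34  -0.54 368.65] F -6.9 -7.0 3.6
106 [105.55  -0.56 368.6 ] F -5.0 -6.2 2.5
107 [106.89  -0.54 368.6 ] F -1.8 -5.5 1.2
108 [108.16  -0.54 368.57] F 0.1 -4.7 0.2
109 [109.32  -0.53 368.55] F 2.1 -5.4 -0.1
110 [110.83  -0.48 368.52] F 5.9 -3.5 -3.9
111 [111.74  -0.48 368.54] F 4.3 -3.7 -2.7
112 [ 1.1226e+02 -2.6000e-01  3.6854e+02] F 2.9 -4.3 -1.5
113 [1.1290e+02 4.0000e-02 3.6852e+02] F -0.3 -3.3 -1.0
114 [1.1377e+02 9.0000e-02 3.6853e+02] F -2.1 -3.0 0.1
115 [1.1486e+02 6.0000e-02 3.6856e+02] F -3.4 -2.8 0.1
116 [1.1589e+02 4.0000e-02 3.6854e+02] F -3.4 -2.1 0.3
117 [1.1691e+02 2.0000e-02 3.6853e+02] F -3.7 -2.2 0.2
118 [1.1747e+02 4.0000e-02 3.6857e+02] F -6.8 -2.9 1.9
119 [1.1784e+02 7.0000e-02 3.6864e+02] F -11.8 -3.9 5.0
120 [1.1823e+02 7.0000e-02 3.6873e+02] F -17.5 -5.3 8.6
121 [1.1858e+02 9.0000e-02 3.6876e+02] F -22.1 -4.9 10.9
22.5917
```

Run:
```python
from h import *
o=down(ry)
for cmd,z in((116,368.6),(113,367.9),(111.5,367.6)):
    manip.move_straight(railp(cmd,0,z),40,o);manip.wait(.1);s,p,f=st();print(cmd,railc(p).round(2),"F",(f@D).round(1),(f@N).round(1),f.round(1)[2])
manip.command_gripper(50);manip.wait(.1);s,p,f=st();print(railc(p).round(2),f.round(1))
manip.move_straight(railp(112,0,480),250,o)
# view from behind for catch/hanger
manip.move_to(railp(85,0,480),o);manip.wait(.15)
c,im=snap("wrist","w_hung0")
import pickle;pickle.dump(c,open("c3.pkl","wb"));print(st()[0]["time"])
```

```text
116 [1.1579e+02 8.0000e-02 3.6853e+02] F -4.2 -2.6 -1.6
113 [1.1299e+02 3.0000e-02 3.6808e+02] F -3.0 -2.7 -0.0
111.5 [ 1.1208e+02 -3.0000e-02  3.6791e+02] F 4.6 -1.8 -2.6
[1.1142e+02 1.0000e-01 3.6763e+02] [-0.5  0.   0.3]
25.225
```

View pics/w_hung0.png

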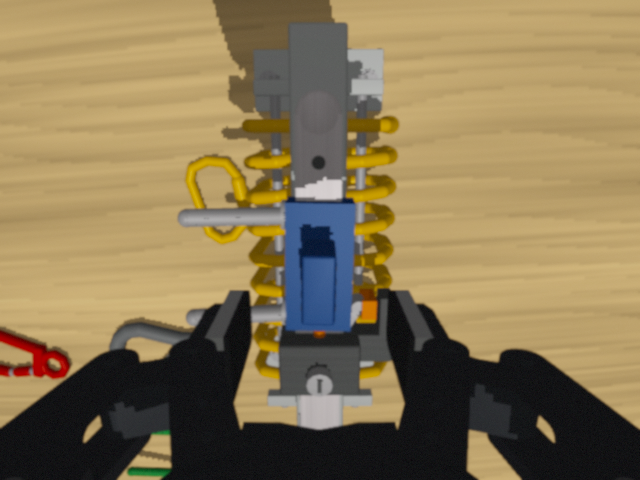

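The hanger sits on the rail against the stop: leading edge at about row 330, buffer at (319,334), roller at (366,312), pegs at rows 217 and 316. The axial force reversed at the crest and it held against a light pull, so the catch clicked. Next is the plate.

Run:
```python
from h import *
import pickle
x,y=M["plate"];y+=.43;o=down(M["py"])
manip.move_to((x,y,330),o)
manip.move_straight((x,y,245),150)   # grasp 7 mm below top edge
manip.command_gripper(2,90);s,p,f=st();print(s["time"],p.round(2),s["opening"],s["grasp_force"],f.round(1))
manip.move_straight((p[0],p[1],330),120,o);manip.wait(.15)
c,im=snap("wrist","w_plate2");s,p,f=st();print(p.round(2),f.round(1),s["opening"])
g=cv2.cvtColor(im,cv2.COLOR_BGR2GRAY);print(g[200:420:4,320].tolist())
R=Rot.from_quat(np.roll(s["ee_rot"],-1)).as_matrix();pickle.dump((c,p,R),open("c4.pkl","wb"))
o=down(ry)
manip.move_to(railp(112.6,-125,420),o);print(st()[0]["time"])
```

```text
28.4 [ 471.98 -300.64  246.12] 8.428064602357704 89.09160017967224 [-0.8  2.5  6.1]
[ 471.79 -300.45  329.06] [-0.   0.4 -2.7] 8.272234387548677
[96, 97, 97, 98, 100, 99, 99, 100, 99, 100, 96, 95, 96, 95, 94, 94, 93, 94, 91, 91, 87, 87, 96, 97, 95, 96, 95, 95, 95, 96, 95, 94, 95, 94, 95, 95, 93, 95, 96, 95, 95, 96, 133, 185, 184, 183, 184, 183, 182, 182, 181, 181, 181, 168, 174]
31.0167
```

View pics/w_plate2.png

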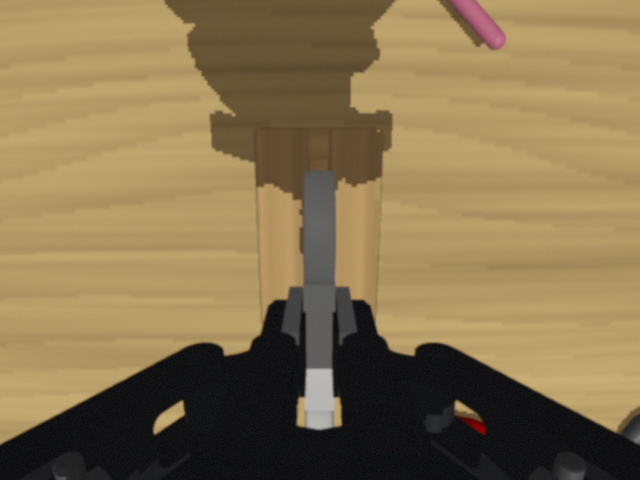

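The plate hangs straight in the fingers. Its top edge is at column 319, the near end of the straight edge is at row 287, and the ear reaches row 170.

Run:
```python
from h import *
import pickle
c,p0,R=pickle.load(open("c4.pkl","rb"));print("top edge end, tool:",((plane(c,[(319,287)],p0[2]-246.1+97)[0]-p0)@R).round(1))
o=down(ry);k=169.1;S=112.6
t=railp(S,-112,193+k);manip.move_straight(t,150,o);trim(t,o,2,.5);s,p,base=st();print(railc(p).round(2),base.round(1),s["time"])
snap("scene","s_ins0");snap("wrist","w_ins0")
for n,z in((-98,193),(-92,192.9),(-86,192),(-80,190.9),(-74,189.8),(-68,188.8),(-63.5,188)):
    manip.move_straight(railp(S,n,z+k),60,o);s,p,f=st();f=f-base;print(n,railc(p).round(2),f.round(1))
    if np.linalg.norm(f)>10:print("STOP");break
print(s["time"])
a=cv2.imread("pics/s_ins0.png");b=snap("scene","s_ins1")[1]
cv2.imwrite("pics/cmp.png",np.hstack([cv2.resize(i[110:310,300:500],None,fx=2,fy=2,interpolation=3) for i in(a,b)]))
```

```text
top edge end, tool: [ 19.3  -0.4 149.1]
[ 112.67 -112.03  362.23] [-0.2 -0.7 -2.9] 32.4583
-98 [112.52 -97.5  362.02] [ 0.5 -0.2  0.6]
-92 [112.57 -91.72 361.99] [-0.5  0.3  0.4]
-86 [112.57 -85.73 361.01] [0.1 0.4 0.7]
-80 [112.53 -79.71 359.85] [0.5 1.1 1.1]
-74 [112.55 -73.7  358.8 ] [0.3 1.4 1.7]
-68 [112.53 -67.68 357.8 ] [-0.2  1.2  0.9]
-63.5 [112.57 -63.31 357.02] [ 0.7  0.9 -0.4]
34.4417
```

View pics/cmp.png

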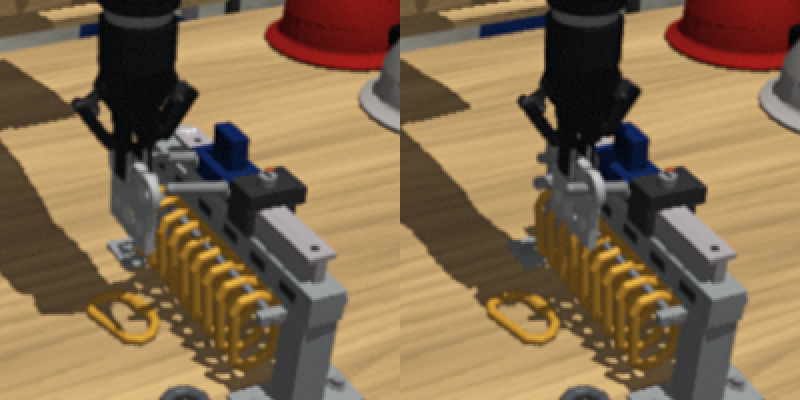

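The right half shows both peg tips protruding in front of the plate, at (545,160) and (543,183), with no contact force. I'll lower it now and let go.

Run:
```python
from h import *
o=down(ry);k=169.1;S=112.6;base=st()[2];z=188
while z>178:
    z-=1;manip.move_straight(railp(S,-63.5,z+k),40,o);manip.wait(.05);s,p,f=st();f=f-base;print(z,railc(p).round(2),f.round(1))
    if f[2]>2.2:break
manip.command_gripper(24);manip.wait(.2);print(st()[2].round(1))
manip.move_straight(railp(S,-63.5,450),120,o);manip.wait(.1)
manip.move_to(railp(S-20,-110,520),o);manip.wait(.6)
a=snap("scene")[1];b=snap("wrist")[1];print(st()[0]["time"])
cv2.imwrite("pics/fin.png",np.hstack([cv2.resize(a[130:290,320:480],(400,400),interpolation=3),cv2.resize(b[:,120:600],(400,400))]))
```

```text
187 [112.6  -63.58 356.06] [ 1.   0.2 -0.7]
186 [112.57 -63.51 355.03] [ 1.  -0.1 -0.2]
185 [112.57 -63.51 354.  ] [ 0.7 -0.2 -0.5]
184 [112.56 -63.47 353.09] [ 0.5 -0.   0.5]
183 [112.55 -63.48 352.15] [-0.2 -0.2  1.2]
182 [112.57 -63.53 351.14] [-0.3 -0.1  2.8]
[ 0.5  0.1 -0.4]
39.0083
```

View pics/fin.png

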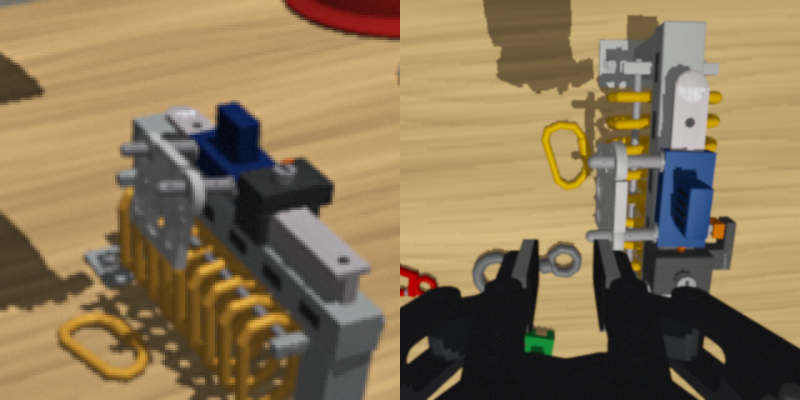

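The plate hangs on both pegs, with the tips protruding at (128,150) and (125,178) on the left and at (592,160) and (592,235) on the right. The hanger is still held at the catch and the gripper is clear.

```bash
python3 -c "
from cell import manip
print(manip.sign_off())"
```

```text
the job is handed in; nothing more can be done
None
```

The hanger is clicked in and held on the rail, the plate hangs by both ear holes on the two pegs, and I handed the job in at about 39 s with the gripper clear; I have no verdict back.

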